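# Shut the tagged air line in the manifold box

### The arm

A 6-joint arm with a two-finger parallel gripper is mounted at the origin on a cart in front of the work surface, level with it; the furniture and walls round the work are solid. World frame = base frame: x ahead of the robot, y to its left, z up, the work surface at z = 0. Lengths are in m, angles in rad, forces in N, time in s.
With the tool pointing down it reaches from about 0.35 to 0.85 m from the base axis. Payload 8.1 kg.
Tool frame: the origin (TCP) lies at the very end of the fingers, on their centre line; the grasp point (between the pads) lies 19 mm behind it; z points along the fingers, y is the line along which they close (so a half turn about z gives the same grasp; the last joint's range is limited). The gripper opens to 93 mm and grips with 3 to 60 N. Pads are 15 mm wide; open, the fingers measure 128 mm over their backs; the gripper's body (75 mm by 188 mm) begins 65 mm behind the grasp point.
Start: joints at [-1.248, 0.13, 1.488, -0, 1.523, -0.085], TCP at [0.238, -0.551, 0.219] pointing down, gripper open.
Joint ranges: [-2.96, 2.96], [-0.89, 2.26], [0.02, 2.5], [-1.34, 4.48], [0, 2.73], [-2.66, 2.66]. Speed limits (rad/s): [2.39, 2.39, 2.79, 3.14, 3.14, 3.14].

### API

Orientations are given as a rotation vector (axis times angle).
In Python, from plant import robot gives the robot as it stands. The module is installed in compiled form; this text tells all that it offers.
- The arm moves only by the tool play_rows, never from a script. Its argument "increments" is text: rows parted by semicolons, each of 5 numbers parted by spaces: the shift along the tool's x, y, z in mm, then the turn about the tool's z in degrees, then the closure, from -1 (fully open) to 1 (shut). In form: dx dy dz yaw claw; .... A call has 1 to 20 rows; each row is the pose to reach, as a shift and turn from the pose commanded when the call began, along the tool's axes at that moment; what a row does not reach only later rows make up. A row lasts 1/10 s, in which the tool goes at most 50 mm and 8.59 degrees, less where a joint would pass 70% of its speed; a pose out of reach is approached as far as the arm can. A call with a gripper value outside its range is refused whole. The fingers move at their own pace and stop on an object; "force" is the grip in N (left out, the last holds). Time passes only in rows, so rows that repeat a pose let the fingers close. It gives the time, the measured TCP pose, the force, the opening and the grip force at its end, in the units of the state.
- robot.read_state(): the state, without advancing time (a new reading comes with each control period).
- robot.read_camera(name): name is "side" or "top" or "wrist"; returns the picture (420x560x3 uint8, blue, green, red); there is no depth.
- robot.calibration(name): a dict with "vertical_fov" (degrees; the focal length in pixels is half the picture's height over the tangent of half this angle, whatever the lens; pixels are square), "cx", "cy" (the principal point, pixels), "rvec" (rotation vector, rad) and "tvec" (3), from world to camera coordinates, as OpenCV has them. Camera axes: x right, y down, z forward; pixel columns grow to the right and rows downward; lengths in m; the calibration is good to about 2 mm. A picture is of the moment at which its call begins: read the wrist's pose just before it. calibration takes no time and is no camera call; for the wrist camera it gives the pose at the moment of the call.
- robot.close_job(): hands the job in; it is judged then, once.
Trained networks look in the newest picture that a camera, given by its name, has taken for a name from the list of things; names that differ only in an ending like _2 or _b are one class to them, and where a whole thing is asked for, a point or a joint stands for the part that bears it (a point fixed in the world has none). Each returns a list of dicts, best first, with "conf" (0 to 1); they miss things now and then, are a little off and sometimes report something else, mostly with a low value. They report only what shows in the picture. A call takes as long as a camera call. They do not tell look-alikes from the thing itself.
- robot.recognise(camera, query): "centre" ([x, y, z] in m, in world coordinates, good to about 4 mm: the middle of the surface that is visible of it).
- robot.regions_of(camera, query): "pixels" (420x560 bool, what is visible of it).
- robot.landmark_of(camera, query): "centre" ([x, y, z] in m, in world coordinates, good to about 4 mm: a listed point, or the origin of a listed thing).
The state is a dict: "t": time; "q": joint angles; "dq": joint speeds; "joint_torque": joint torques, N m; "tool_pos": TCP position; "orientation": TCP orientation; "force": force on the tool from outside, world axes, zero at the start; "wrist_torque": the same for the moment, N m; "opening": finger opening in m; "gripper_force": force on a finger pad.
Only numpy, scipy, OpenCV 4.12 (cv2) and the standard library are available. Lean on these libraries where they do the work, as an engineer would, in place of code of your own. Each camera call takes 0.05 s, during which the arm holds its last target. There are 200 camera calls.

### The job

Shut off the tagged air line: on the grey air box on the bench, push the sliding cover back away from its front couplers until it is fully open, then push the valve handle that carries the round tag a quarter turn clockwise (seen from above) until it is against its shut stop. Only push with the fingers, gently: do not grip or lift anything, do not turn the other valve handle, and leave the things standing around where they are. Leave the cover open so that the shut valve can be seen.

Things in the scene. Friction and masses are not known exactly. Their poses are not given: they have to be found in the camera images.
- manifold_box: grey sheet-steel compressed-air box, bolted down, 270 (x) x 250 (y) x 108 mm. Origin: centre of its underside; -x is the front, with two couplers standing 31 mm out; z up. Its front half is a valve well under the cover, inside x -132 to -36, y -122 to +122 mm, front wall 98 mm high; at x 75 mm a gauge (right, to y -190, 96 mm high) and a hose tail (left, to y +180).
- cover (a joint): flat cover, 138 (box x) x 232 mm, top face 102 mm above the bench, captive in the box's side rails; cannot be lifted off. Value: slide along the box's +x in m, 0 shut over the valve well, 0.122 fully open against its stop over the rear half. It starts 0 to 12 mm open. Sliding takes about 3 N; it stays where it is left.
- cover_strip (a point): centre of the upright flange of the aluminium angle strip on the cover, to push against: 5 mm thick along the box's x, 120 mm long along its y, 102 to 122 mm above the bench. With the cover shut it is at x -89, y 0 mm in the box frame. Its flat front face looks to the box's -x; push it to +x.
- tagged_valve: brass ball valve of the tagged handle, in the well at x -50 mm and y -45 or +45 mm in the box frame (the two valves change places). Origin: on the vertical stem axis at bench height; axes parallel to the box's. Brass body and pipe up to 49 mm high; on the stem axis the steel hub of the handle, 21 mm across, 60 to 75 mm high.
- tagged_handle (a joint): lever on the tagged valve's stem. Value in rad, clockwise from above: 0 open (lever points from the stem to the box's -x), 1.571 shut on its stop (points to the box's +y); starts at 0 to 0.15. It reaches 58 mm from the axis; black grip 14 mm wide, 60 to 72 mm above the bench. Turning takes 0.12 N m (3 N at 42 mm from the axis); stays where left.
- tagged_grip (a point): middle of the tagged handle's black grip, 42 mm from the stem axis, 66 mm above the bench. The round flat metal tag, 30 mm across, 3 mm thick, is riveted on top of the grip, centred over this point (72 to 75 mm above the bench) and 8 mm wider than the grip on each side.
- plain_valve: the other ball valve, the same brass valve at the other place (y = +45 or -45 mm, x = -50 mm in the box frame). Origin and axes as for the tagged valve.
- plain_handle (a joint): lever handle of the other valve: same lever, same axes and values, without a tag. Must stay as it is (about 0 to 0.15 rad).
- plain_grip (a point): point in the middle of the black grip of the plain handle, 42 mm from the stem axis, 66 mm above the bench.
- primer_can: red spray can with a cream nozzle, 67 mm across, 189 mm high, loose, standing left of the box. Origin: centre of its underside.
- tin_cup: tin cup, 76 mm across, 61 mm high, loose, on the bench to the right in front of the box. Origin: centre of its underside.
- hex_bolt: hex bolt with washer, 20 x 45 x 20 mm, loose, lying on the bench right of the box. Origin: centre of its underside.
There are look-alikes about, which are no part of the job. What is shaped like the primer_can but purple or yellow is not meant.

How it is judged:
On the way, in this order (a step that is already met when the one before it is completed fails the run):
1. the cover has been pushed fully open (value of joint cover above 0.112 m), for 0.2 s.
2. the tagged handle has been pushed shut (value of joint tagged_handle above 1.48 rad), for 0.2 s.
At the end, for the whole second after the job is handed in: The cover is open to within 10 mm of its stop, the tagged handle is shut to within 5 degrees of its stop and at rest, the plain handle's grip is within 8 mm (about 11 degrees) of where it was, and the can, cup and bolt are within 15 mm of where they stood, the can upright (value of joint cover above 0.112 m and value of joint tagged_handle above 1.48 rad and velocity of joint tagged_handle below 0.05 rad/s and distance of plain_grip from where it was at the start of the episode below 0.008 m and distance of each of primer_can, tin_cup, hex_bolt from where it was at the start of the episode below 0.015 m and angle between primer_can's own z axis and vertical below 0.1 rad); the robot touches nothing.
It fails at once if the plain valve handle is turned (distance of plain_grip from where it was at the start of the episode above 0.008 m).
It fails at once if a handle is gripped or forced (more than 35 N from the fingers) (contact force between the fingers and tagged_handle above 35 N or contact force between the fingers and plain_handle above 35 N).
It fails at once if the cover or its strip is gripped or forced (more than 35 N from the fingers) (contact force between the fingers and cover above 35 N).
It fails at once if a thing standing around is moved, lifted or knocked over (distance of any of primer_can, tin_cup, hex_bolt from where it was at the start of the episode above 0.015 m or angle between primer_can's own z axis and vertical above 0.25 rad).
It also fails if it takes over 48 s, if anything falls off the work surface, if the arm or the gripper's body presses on something with over 40 N, if the wrist force passes 120 N, or if a joint passes its speed limit or range.

## Working session

There is one attempt and no reset: what is moved stays moved. The work goes in short steps, Python scripts to look and compute and a tool call to move; the robot and the scene stay as the last step left them, time stands still between calls to the robot, and variables do not carry over. Pictures are saved under pics/ and viewed, at most 10 in all, crops included, and the job is handed in when it is done.

Besides the shell and the picture viewer there is one more tool, called by a JSON object that holds its "api" and its "payload", one argument or row to a line. play_rows: Moves the arm, as the interface text tells. Its arguments: {"type":"object","properties":{"increments":{"type":"string"},"force":{"type":"number"}},"required":["increments"]}

```bash
mkdir -p pics
python3 - <<'E'
from plant import robot
import cv2,numpy as np
s=robot.read_state();print(s['t'],s['tool_pos'],s['orientation'],s['opening'])
top=robot.read_camera("top");cv2.imwrite("pics/top0.png",top)
for n in ["manifold_box","cover_strip","primer_can","tin_cup","hex_bolt","tagged_valve","plain_valve","tagged_grip","plain_grip"]:
    print(n,[(np.round(d['centre'],3).tolist(),round(d['conf'],2)) for d in robot.landmark_of("top",n)])
side=robot.read_camera("side");cv2.imwrite("pics/side0.png",side)
for n in ["manifold_box","cover_strip"]:
    print(n,[(np.round(d['centre'],3).tolist(),round(d['conf'],2)) for d in robot.landmark_of("side",n)])
E
```

```text
0.0 [ 0.23780085 -0.55024855  0.21759334] [-3.07471152e+00 -6.35840484e-01  3.08623262e-04] 0.09333264340282328
manifold_box []
cover_strip [([0.525, 0.054, 0.114], 0.85), ([0.608, 0.054, -0.003], 0.45)]
primer_can [([0.5, 0.307, -0.001], 0.76), ([0.368, 0.309, 0.002], 0.56)]
tin_cup [([0.418, -0.211, 0.002], 0.84)]
hex_bolt [([0.548, -0.122, -0.001], 0.47)]
tagged_valve []
plain_valve []
tagged_grip []
plain_grip []
manifold_box [([0.607, 0.051, 0.001], 0.64), ([0.55, -0.121, 0.005], 0.19)]
cover_strip [([0.524, 0.059, 0.115], 0.55)]
```

View pics/top0.png

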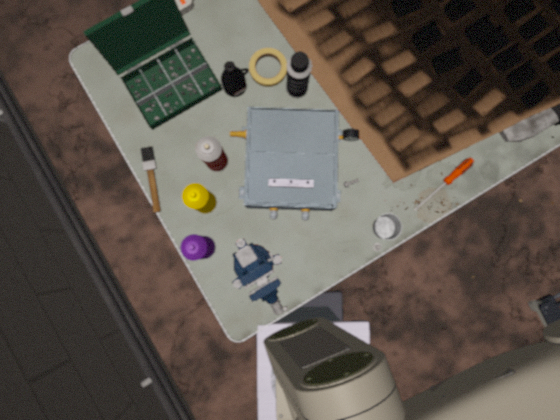

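View pics/side0.png

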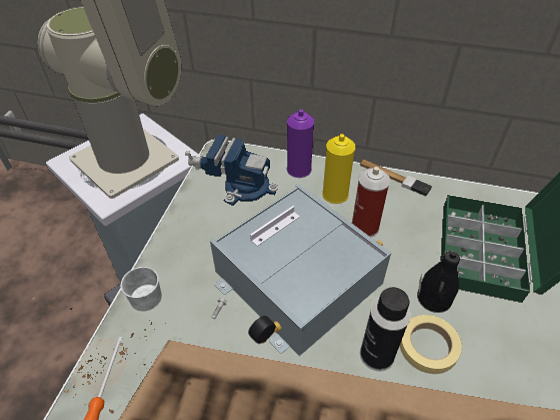

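The top view shows the box almost square to the robot: top-face corners near (247,110), (337,110), (246,207) and (337,209), strip at (269–314,183), couplers at the bottom (273,212) and (305,212). The red can is at (212,152), the cup at (386,227), the vise at (258,270). The side view agrees with this, and the bolt lies at (218,307). Next I'll get the box yaw and the strip pose.

```bash
cat > h.py <<'E'
from plant import robot
import cv2,numpy as np
from scipy.spatial.transform import Rotation as R
def cam(name):
    c=robot.calibration(name); f=210/np.tan(np.radians(c['vertical_fov'])/2)
    K=np.array([[f,0,c['cx']],[0,f,c['cy']],[0,0,1]]); return K,R.from_rotvec(np.ravel(c['rvec'])).as_matrix(),np.ravel(c['tvec'])
def toz(name,px,z):
    K,Rm,t=cam(name); px=np.atleast_2d(px).astype(float)
    d=(Rm.T@np.linalg.inv(K)@np.c_[px,np.ones(len(px))].T).T; o=-Rm.T@t
    return (o+d*((z-o[2])/d[:,2])[:,None])[:,:2]
def totool(p,s=None):  # world point -> shift in tool axes, mm
    s=s or robot.read_state()
    return R.from_rotvec(s['orientation']).as_matrix().T@(np.array(p)-s['tool_pos'])*1e3
def toolyaw(s=None):
    m=R.from_rotvec((s or robot.read_state())['orientation']).as_matrix(); return np.degrees(np.arctan2(m[1,0],m[0,0]))
E
python3 - <<'E'
from h import *
print("top box corners",toz("top",[(247,109),(337,109),(246,207),(337,208)],0.108).round(3).tolist())
robot.read_camera("top")
for c,n,z in [("top","cover_strip",.112),("top","manifold_box",.108),("top","cover",.102)]:
    for d in robot.regions_of(c,n)[:1]:
        m=d['pixels'].astype(np.uint8); cnt=max(cv2.findContours(m,0,2)[0],key=cv2.contourArea)
        r=cv2.minAreaRect(toz(c,cnt[:,0],z).astype(np.float32)); print(n,round(d['conf'],2),m.sum(),np.round(r[0],3),np.round(r[1],3),r[2])
robot.read_camera("side")
print([(np.round(d['centre'],3).tolist(),round(d['conf'],2)) for d in robot.landmark_of("side","primer_can")])
s=robot.read_state();print(toolyaw(s),totool([.48,.055,.2],s))
E
```

```text
top box corners [[0.739, 0.169], [0.735, -0.076], [0.471, 0.175], [0.464, -0.067]]
cover_strip 0.94 4310 [0.548 0.054] [0.231 0.137] 87.00457763671875
manifold_box 0.92 9995 [0.589 0.048] [0.35  0.303] 87.0519027709961
cover 0.9 4314 [0.55  0.057] [0.233 0.138] 86.74830627441406
[([0.366, 0.31, -0.003], 0.89), ([0.622, 0.269, 0.002], 0.79), ([0.503, 0.302, -0.001], 0.64)]
23.366186560526312 [ 462.4416077  -460.14707365   18.6311073 ]
```

{"api": "play_rows", "payload": {
  "increments": "463 -462 10 26.4 1;463 -462 10 26.4 1;463 -462 10 26.4 1;463 -462 10 26.4 1;463 -462 10 26.4 1;463 -462 10 26.4 1;463 -462 10 26.4 1;463 -462 10 26.4 1;463 -462 10 26.4 1;463 -462 10 26.4 1;463 -462 10 26.4 1;463 -462 10 26.4 1;463 -462 10 26.4 1;463 -462 10 26.4 1;463 -462 10 26.4 1;463 -462 10 26.4 1;463 -462 10 26.4 1;463 -462 10 26.4 1"
}}

```text
t: 2.75
tool_pos: [0.4797, 0.0556, 0.2088]
orientation: [3.14, -0.087, 0.001]
force: [0.5, -1.1, -0.9]
opening: 0.0004
gripper_force: 0.0
```

Run:
```python
from h import *
s=robot.read_state();print(s['t'],toolyaw(s))
cv2.imwrite("pics/w1.png",robot.read_camera("wrist"))
for n in ["cover_strip","manifold_box"]:
    print(n,[(np.round(d['centre'],3).tolist(),round(d['conf'],2)) for d in robot.landmark_of("wrist",n)])
```

```text
2.75 -3.159860686435575
cover_strip [([0.528, 0.056, 0.112], 0.89)]
manifold_box [([0.606, 0.056, 0.001], 0.59)]
```

View pics/w1.png

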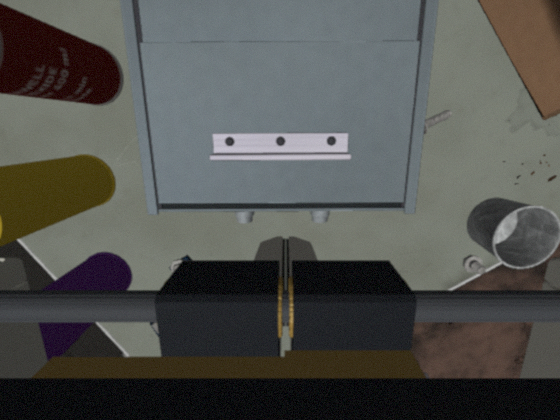

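The wrist view shows the strip flange at row 157, columns 211–350. It lies parallel to the fingers, which are centred on it at column 286. I'll go down and push.

{"api": "play_rows", "payload": {
  "increments": "0 0 40 0 1;0 0 80 0 1;0 0 98 0 1;5 0 99 0 1;15 0 99 0 1;25 0 99 0 1;30 0 99 0 1;35 0 99 0 1;40 0 99 0 1;50 0 99 0 1;60 0 99 0 1;70 0 99 0 1;80 0 99 0 1;90 0 99 0 1;100 0 99 0 1;110 0 99 0 1;120 0 99 0 1;130 0 99 0 1"
}}

```text
t: 4.7
tool_pos: [0.6104, 0.0502, 0.1095]
orientation: [-3.14, 0.083, 0.0]
force: [-3.3, 1.7, 1.7]
opening: 0.0002
gripper_force: 1.7
```

{"api": "play_rows", "payload": {
  "increments": "5 0 0 0 1;10 0 0 0 1;13 0 0 0 1;15 0 0 0 1;17 0 0 0 1;18 0 0 0 1;18 0 0 0 1"
}}

```text
t: 5.4
tool_pos: [0.6275, 0.0491, 0.1095]
orientation: [3.14, -0.083, -0.0]
force: [-2.7, 1.2, -1.3]
opening: 0.0004
gripper_force: 0.9
```

Run:
```python
from h import *
robot.read_camera("top")
for n in ["cover_strip","tagged_valve","tagged_grip","plain_valve"]:
    print(n,[(np.round(d['centre'],3).tolist(),round(d['conf'],2)) for d in robot.landmark_of("top",n)])
print(robot.read_state()['force'])
```

```text
cover_strip [([0.638, 0.049, 0.111], 0.69)]
tagged_valve [([0.557, 0.01, 0.0], 0.55)]
tagged_grip [([0.416, -0.211, 0.001], 0.63), ([0.517, 0.019, 0.067], 0.54)]
plain_valve [([0.559, 0.101, -0.001], 0.42)]
[-1.91405986  1.85736558 -0.1418047 ]
```

{"api": "play_rows", "payload": {
  "increments": "1 0 0 0 1;2 0 0 0 1;3 0 0 0 1;4 0 0 0 1;4 0 0 0 1"
}}

```text
t: 6.15
tool_pos: [0.629, 0.0489, 0.1096]
orientation: [3.14, -0.083, -0.009]
force: [-17.5, 1.0, 9.1]
opening: 0.0005
gripper_force: 8.6
```

Stop reached at 17 N. I'll back off, rise and look.

{"api": "play_rows", "payload": {
  "increments": "-5 0 0 0 1;-20 0 -10 0 1;-50 0 -50 0 1;-90 0 -90 0 1;-130 0 -100 0 1;-150 0 -100 0 1;-150 0 -100 0 1;-150 0 -100 0 1"
}}

```text
t: 6.95
tool_pos: [0.4826, 0.0567, 0.2102]
orientation: [3.14, -0.083, 0.004]
force: [-0.2, 0.4, 0.3]
opening: 0.0003
gripper_force: 0.0
```

Run:
```python
from h import *
s=robot.read_state();print(s['t'],s['tool_pos'],toolyaw(s))
cv2.imwrite("pics/w2.png",robot.read_camera("wrist"))
for c in ["wrist","top"]:
  if c=="top": robot.read_camera(c)
  for n in ["cover_strip","tagged_valve","tagged_grip","plain_valve","plain_grip"]:
    print(c,n,[(np.round(d['centre'],3).tolist(),round(d['conf'],2)) for d in robot.landmark_of(c,n)])
```

```text
6.95 [0.48262831 0.05669736 0.2102343 ] -3.0392537461290723
wrist cover_strip [([0.644, 0.053, 0.114], 0.76)]
wrist tagged_valve [([0.556, 0.011, -0.004], 0.56)]
wrist tagged_grip [([0.512, 0.017, 0.065], 0.67)]
wrist plain_valve [([0.561, 0.102, -0.0], 0.94)]
wrist plain_grip [([0.518, 0.11, 0.067], 0.57)]
top cover_strip [([0.639, 0.05, 0.111], 0.76)]
top tagged_valve []
top tagged_grip []
top plain_valve []
top plain_grip [([0.639, 0.047, 0.113], 0.61)]
```

View pics/w2.png

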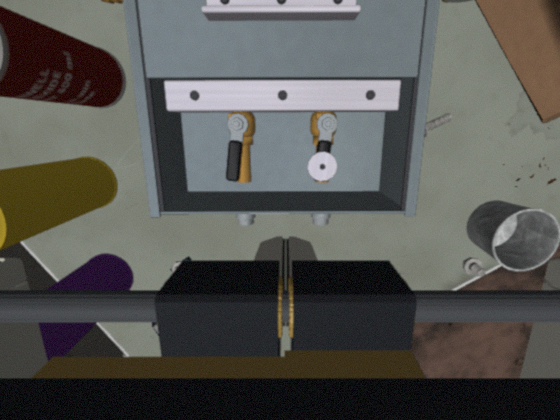

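The cover is open. The tag is on the right-hand valve at (322,166), with its hub at (327,125). The plain handle is on the left, hub (238,125). Next I'll measure these points.

Run:
```python
from h import *
for n,p,z in [("tag",(322,166),.075),("hub",(327,125),.075),("phub",(238,125),.075),("pgripend",(233,180),.072),("barfront",(283,110),.1),("frontL",(152,213),.1),("frontR",(414,213),.1)]:
    print(n,toz("wrist",[p],z).round(4).tolist())
b=np.radians(-3); Rb=np.array([[np.cos(b),-np.sin(b)],[np.sin(b),np.cos(b)]])
h=np.array([.5565,.0105])
for c in [np.array([.607,.053])]:
    for v in [(-50,-45),(-50,45)]: print("from box",c+Rb@np.array(v)/1e3)
```

```text
tag [[0.5132, 0.0181]]
hub [[0.5528, 0.0125]]
phub [[0.5573, 0.099]]
pgripend [[0.5031, 0.1097]]
barfront [[0.5676, 0.0543]]
frontL [[0.4797, 0.1857]]
frontR [[0.4667, -0.0666]]
from box [0.55471341 0.01067847]
from box [0.55942364 0.10055513]
```

{"api": "play_rows", "payload": {
  "increments": "20 40 0 -45 1;37 84 0 -90 1;37 84 0 -90 1;37 84 0 -90 1;37 84 0 -90 1;37 84 0 -90 1;37 84 0 -90 1;37 84 0 -90 1;37 84 0 -90 1;37 84 0 -90 1;37 84 0 -90 1;37 84 0 -90 1;37 84 0 -90 1;37 84 60 -90 1;37 84 60 -90 1;37 84 60 -90 1"
}}

```text
t: 9.15
tool_pos: [0.5121, -0.0286, 0.1472]
orientation: [-2.278, -2.157, 0.006]
force: [0.1, -0.4, 0.2]
opening: 0.0002
gripper_force: 0.0
```

Run:
```python
from h import *
s=robot.read_state();print(s['t'],s['tool_pos'],toolyaw(s),s['q'].round(2) if hasattr(s['q'],'round') else s['q'])
cv2.imwrite("pics/w3.png",robot.read_camera("wrist"))
for n in ["tagged_valve","tagged_grip","plain_valve","plain_grip"]:
    print(n,[(np.round(d['centre'],3).tolist(),round(d['conf'],2)) for d in robot.landmark_of("wrist",n)])
```

```text
9.15 [ 0.51208706 -0.02864175  0.14722546] 86.88939869070366 [-0.16 -0.05  1.81 -0.    1.39 -0.1 ]
tagged_valve [([0.554, 0.01, 0.001], 0.78)]
tagged_grip [([0.52, 0.017, 0.066], 0.56)]
plain_valve [([0.557, 0.1, 0.002], 0.64)]
plain_grip [([0.516, 0.111, 0.065], 0.71)]
```

View pics/w3.png

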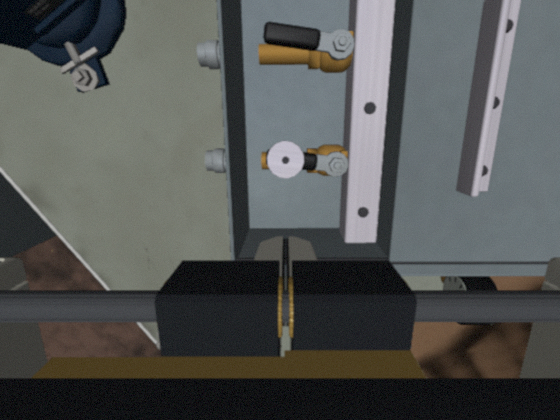

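The tag is at (285,160), directly ahead of the closed fingers, with its hub at (338,163). The well around the fingers is clear. I'll go down beside the handle.

{"api": "play_rows", "payload": {
  "increments": "0 0 30 0 1;0 0 60 0 1;0 0 83 0 1;0 0 83 0 1;0 0 83 0 1"
}}

```text
t: 9.9
tool_pos: [0.5149, -0.0291, 0.0678]
orientation: [2.279, 2.161, 0.001]
force: [-0.0, 0.3, 0.1]
opening: 0.0005
gripper_force: 0.0
```

{"api": "play_rows", "payload": {
  "increments": "10 0 2 0 1;19 0 2 0 1;23 -1.5 2 5 1;26.4 -3 2 10 1;30 -4 2 15 1;34 -5 2 20 1;38 -5.5 2 25 1;42 -5.6 2 30 1;46 -5.4 2 35 1;50 -4.8 2 40 1;54 -3.9 2 45 1"
}}

```text
t: 11.0
tool_pos: [0.5141, 0.0254, 0.066]
orientation: [2.933, 1.12, 0.002]
force: [-0.2, -3.6, 1.0]
opening: 0.0007
gripper_force: 1.4
```

Run:
```python
from h import *
s=robot.read_state();print(s['t'],s['tool_pos'],toolyaw(s),s['force'])
cv2.imwrite("pics/w4.png",robot.read_camera("wrist"))
for n in ["tagged_grip","plain_grip"]:
    print(n,[(np.round(d['centre'],3).tolist(),round(d['conf'],2)) for d in robot.landmark_of("wrist",n)])
```

```text
11.0 [0.51410401 0.02539755 0.06600277] 41.78104071577213 [-0.22928837 -3.61931981  0.99949728]
tagged_grip [([0.53, 0.045, 0.066], 0.89)]
plain_grip [([0.516, 0.111, 0.068], 0.84)]
```

View pics/w4.png

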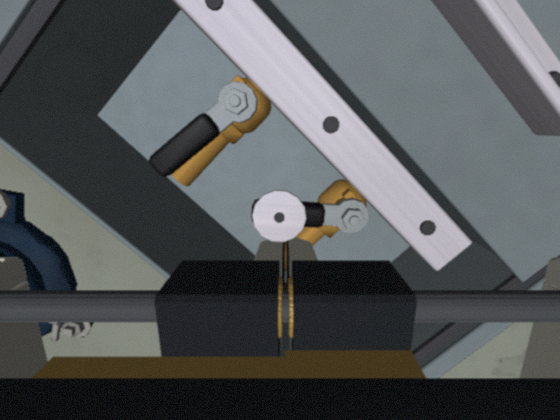

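The lever and tag sit flat against the finger, tag at (278,215), hub at (352,215), at about 45–50°. The plain handle hasn't moved. Continuing.

{"api": "play_rows", "payload": {
  "increments": "3.6 -1.8 0 5 1;7.3 -3.3 0 10 1;11.1 -4.5 0 15 1;15 -5.3 0 20 1;19 -5.8 0 25 1;23 -5.9 0 30 1;27 -5.7 0 35 1;29 -5.4 0 37.5 1;29 -5.4 0 37.5 1"
}}

```text
t: 12.05
tool_pos: [0.5311, 0.0488, 0.0648]
orientation: [-3.139, -0.126, 0.001]
force: [-1.5, -1.3, 0.4]
opening: 0.0007
gripper_force: 0.8
```

Run:
```python
from h import *
s=robot.read_state();print(s['t'],s['tool_pos'],toolyaw(s),s['force'])
robot.read_camera("wrist")
print([np.round(d['centre'],4).tolist() for n in ("tagged_grip","plain_grip","tagged_valve") for d in robot.landmark_of("wrist",n)])
```

```text
12.05 [0.53108542 0.04881247 0.06484541] 4.581445836959651 [-1.48069868 -1.32881224  0.36790351]
[[0.5555, 0.0535, 0.067], [0.5146, 0.1113, 0.0636], [0.5617, 0.1035, 0.0019], [0.5561, 0.0082, -0.0025]]
```

{"api": "play_rows", "payload": {
  "increments": "2 -1 0 3 1;4 -2 0 5 1;5 -2.5 0 7.5 1;6 -2.5 0 7.5 1;6 -2.5 0 7.5 1"
}}

```text
t: 12.75
tool_pos: [0.5344, 0.0512, 0.0643]
orientation: [3.14, -0.081, -0.009]
force: [-14.6, -2.9, 9.1]
opening: 0.0008
gripper_force: 6.9
```

At the stop (14.6 N, against 3 N to turn the handle). I'll hold briefly, back off, rise and check.

{"api": "play_rows", "payload": {
  "increments": "0 0 0 0 1;0 0 0 0 1;-5 0 0 0 1;-15 0 0 0 1;-20 0 -10 0 1;-20 0 -60 0 1;-40 0 -110 0 1;-60 0 -150 0 1;-60 0 -150 0 1;-60 0 -150 0 1"
}}

```text
t: 13.75
tool_pos: [0.4779, 0.0548, 0.2172]
orientation: [-3.14, 0.082, -0.008]
force: [-0.0, -0.1, -0.7]
opening: 0.0007
gripper_force: 0.0
```

Run:
```python
from h import *
s=robot.read_state();print(s['t'],s['tool_pos'],toolyaw(s),s['force'])
im=robot.read_camera("wrist");cv2.imwrite("pics/w5.png",im)
for n in ["cover_strip","tagged_valve","tagged_grip","plain_grip"]:
    print(n,[(np.round(d['centre'],4).tolist(),round(d['conf'],2)) for d in robot.landmark_of("wrist",n)])
```

```text
13.75 [0.4779209  0.05484286 0.21716165] -3.002178038540518 [-0.01569856 -0.13449688 -0.71076627]
cover_strip [([0.643, 0.0514, 0.1112], 0.61)]
tagged_valve [([0.5529, 0.0084, 0.0005], 0.58)]
tagged_grip [([0.5589, 0.0531, 0.0658], 0.81)]
plain_grip [([0.5184, 0.1118, 0.0641], 0.69)]
```

View pics/w5.png

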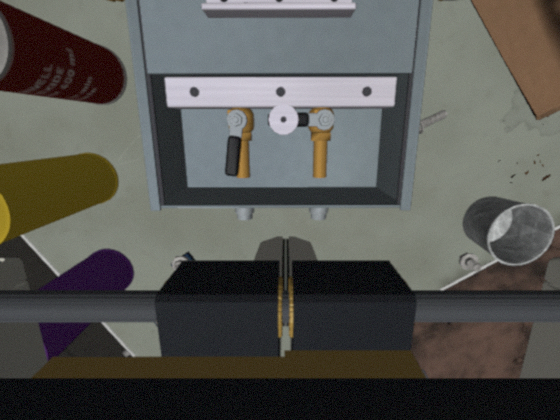

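The tagged lever points squarely left (tag (283,120), hub (321,120)), the cover is open and the plain handle hasn't moved. Handing in.

```bash
python3 -c "
from plant import robot
print(robot.close_job())"
```

```text
the job is handed in; nothing more can be done
None
```

I handed in the job at about 14 s: the cover was pushed fully open to its stop and the tagged valve turned to its shut stop, the plain handle looked unmoved in the last wrist picture, and no pass/fail verdict came back.

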